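# Rock the blue master block into the inspection nest

### The job

Take the blue master block by its grip rib and seat it in the pocket of the inspection nest. Put it in clearly tilted, about 15 degrees, with one of its short ends down in the pocket first, then rock it down until it lies flat and fully home on the pocket floor, and let go. Leave the red and yellow blocks where they are.

Things in the scene. Friction and masses are not known exactly. Their poses are not given: they have to be found in the camera images.
- blue_grip (a point): blue plastic block, base 80 x 54 x 18 mm thick with an upright grip rib along its middle (50 long, 20 wide, 44 mm tall; whole 62 mm high), about 0.2 kg. The point is the middle of the rib: 40 mm above the underside, 22 mm above the base's top. x along the 80 mm side and the rib, y across the rib (grip it here), z up. Either end may go first.
- pocket (a point): centre of the pocket floor of the fixed nest: aluminium plate 164 x 130 mm, white walls, black floor 12 mm above the table, 84 mm (along x) by 58 mm (y), z up. Walls rise 7 mm straight, then flare out 6 mm over the next 7 mm; the rim is 14 mm above the floor and 12 mm wide. The seated block's base stands 4 mm proud of the rim.
- red_block: to be left alone: red plastic block, base 80 x 54 x 18 mm thick with an upright grip rib along its middle (50 long, 20 wide, 44 mm tall; whole 62 mm high), about 0.2 kg. Origin at the centre of its underside, x along the 80 mm side, z up.
- yellow_block: to be left alone: yellow plastic block, base 80 x 54 x 18 mm thick with an upright grip rib along its middle (50 long, 20 wide, 44 mm tall; whole 62 mm high), about 0.2 kg. Origin at the centre of its underside, x along the 80 mm side, z up.

How it is judged:
On the way:
1. one end of the blue block is down in the pocket, below its rim, while the block is tilted by more than 7 degrees (angle between blue_grip's own z axis and vertical between 0.12 and 0.9 rad and z of blue_grip in the frame of pocket below 0.056 m and horizontal distance between blue_grip and pocket below 0.04 m), for 0.1 s.
At the end, for the whole second after the job is handed in: The blue block lies flat (within 3.4 degrees) on the pocket floor, its grip point 36 to 43 mm above the floor and within 10 mm of the pocket's centre, its long side along the pocket's (within 10 degrees, either way round), and it is released (horizontal distance between blue_grip and pocket below 0.01 m and angle between blue_grip's own z axis and vertical below 0.06 rad and z of blue_grip in the frame of pocket between 0.036 and 0.043 m and angle between the x axis of blue_grip and the x axis of pocket, either way round below 0.17 rad); the robot touches nothing.
It fails at once if the red block is moved by more than 30 mm or tipped over (distance of red_block from where it was at the start of the episode above 0.03 m or angle between red_block's own z axis and vertical above 0.4 rad).
It fails at once if the yellow block is moved by more than 30 mm or tipped over (distance of yellow_block from where it was at the start of the episode above 0.03 m or angle between yellow_block's own z axis and vertical above 0.4 rad).
It also fails if it takes over 43 s, if anything falls off the work surface, if the arm or the gripper's body presses on something with over 40 N, if the wrist force passes 120 N, or if a joint passes its speed limit or range.

### The arm

A 7-joint arm with a two-finger parallel gripper is mounted at the origin on the work surface. World frame = base frame: x ahead of the robot, y to its left, z up, the work surface at z = 0. Lengths are in m, angles in rad, forces in N, time in s.
With the tool pointing down it reaches from about 0.425 to 0.925 m from the base axis. Payload 6.8 kg.
Tool frame: the origin (TCP) lies on the centre line of the jaws, within the pads' length; the fingertips stand 19 mm ahead of it and the grasp point (between the pads) is the TCP (bot.tcp_to_tips is the distance from the TCP to the fingertips, in m); x points along the fingers, y is the direction in which the jaws open and shut, and the axes are right-handed (so a half turn about x gives the same grasp; the last joint's range is limited). The gripper opens to 85 mm and grips with 20 to 120 N. Pads are 22 mm wide; open, the fingers measure 114 mm over their backs; the gripper's body (76 mm by 85 mm) begins 54 mm behind the grasp point. The pads swing forward as they close: fully open they stand 13 mm farther back than shut.
Start: joints at [1.2, 0.477, 0.022, 1.555, -0.011, 1.109, -0.083], TCP at [0.175, -0.652, 0.25] pointing down, gripper open.
Joint ranges: [-2.96, 2.96], [-0.34, 2.1], [-1.41, 1.46], [0.24, 2.44], [-1.37, 4.51], [0.17, 1.92], [-2.96, 2.96]. Speed limits (rad/s): [2.39, 2.39, 3.14, 3.14, 3.14, 3.14, 3.14].

### API

Orientations are given as a unit quaternion [w, x, y, z].
In Python, from station import status, eyes, bot gives the robot as it stands.
- The arm moves only by the tool apply_moves, never from a script. Its arguments are lists of equal length, an entry for each row: "travel": the shift along the tool's x, y, z in cm, a list of three; "turn": the turn, a rotation vector about the tool's x, y, z in rad, a list of three; "grip": the closure, from 0 (fully open) to 1 (shut). In form: {"travel": [[tx, ty, tz], ...], "turn": [[wx, wy, wz], ...], "grip": [grip, ...]}. A call has 1 to 8 rows; each row shifts and turns the pose as measured when the row begins, along the tool's axes as they then stand; what a row does not reach is not made up. A row lasts 1/12 s, in which the tool goes at most 41.7 mm and 7.16 degrees, less where a joint would pass 70% of its speed; a pose out of reach is approached as far as the arm can. A call is refused whole if a number of a shift passes 4.17 or a number of a turn 0.125, either way. A call with a gripper value outside its range is refused whole. The fingers move at their own pace and stop on an object; "newtons" is the grip in N (left out, the last holds). Time passes only in rows, so rows that do not move let the fingers close. It gives the time, the measured TCP pose, the force and the opening at its end, in the units of the state.
- status.get_obs(): the state, without advancing time (a new reading comes with each control period).
- eyes.read_camera(name): name is "scene" or "top" or "wrist"; returns the picture (384x512x3 uint8, red, green, blue); there is no depth.
- eyes.calibration(name): a dict with "intrinsics" (3x3 intrinsics, pixels), "xyz" and "attitude" of the camera in the world; the wrist camera has in their place "T_tool_cam" (4x4, takes a point from camera to tool coordinates, whose origin is the TCP and whose axes are the tool frame's). Camera axes: x right, y down, z forward; pixel columns grow to the right and rows downward; lengths in m; the calibration is good to about 2 mm. A picture is of the moment at which its call begins: read the wrist's pose just before it. calibration takes no time and is no camera call.
- bot.hand_in(): hands the job in, once; it reports no verdict.
Trained networks look in the newest picture that a camera, given by its name, has taken for a name from the list of things; names that differ only in an ending like _2 or _b are one class to them, and where a whole thing is asked for, a point or a joint stands for the part that bears it (a point fixed in the world has none). Each returns a list of dicts, best first, with "score" (0 to 1); they miss things now and then, are a little off and sometimes report something else, mostly with a low value. They report only what shows in the picture. A call takes as long as a camera call.
- eyes.masks_of(thing, camera): "region" (384x512 bool, what is visible of it) and "rect" ([left, top, right, bottom] in pixels, round what is visible of it).
The state is a dict: "t": time; "q": joint angles; "joint_vel": joint speeds; "joint_torque": joint torques, N m; "eef_pos": TCP position; "tool_rot": TCP orientation; "contact_force": force on the tool from outside, world axes, zero at the start; "torque": the same for the moment, N m; "gripper_width": opening from 0.0 (shut) to 1.0 (fully open).
Only numpy, scipy, OpenCV 4.12 (cv2) and the standard library are available. Lean on these libraries where they do the work, as an engineer would, in place of code of your own. Each camera call takes 0.05 s, during which the arm holds its last target. There are 200 camera calls.

## Working session

There is one attempt and no reset: what is moved stays moved. The work goes in short steps, Python scripts to look and compute and a tool call to move; the robot and the scene stay as the last step left them, time stands still between calls to the robot, and variables do not carry over. Pictures are saved under pics/ and viewed, about 8 in all and at most 12, crops included, and the job is handed in when it is done.

Besides the shell and the picture viewer there is one more tool, called after "Request:" by a JSON object that holds its "method" and its "body", one argument or row to a line. apply_moves: Moves the arm, as the interface text tells. Its arguments: {"type":"object","properties":{"travel":{"type":"array"},"turn":{"type":"array"},"grip":{"type":"array"},"newtons":{"type":"number"}},"required":["travel","turn","grip"]}

```bash
ls; mkdir -p pics; python3 - <<'E'
from station import status, eyes, bot
import cv2, numpy as np
o=status.get_obs(); print({k:np.round(v,3).tolist() for k,v in o.items()})
a=eyes.read_camera("scene"); b=eyes.read_camera("top")
for n in("scene","top","wrist"): print(n,eyes.calibration(n))
cv2.imwrite("pics/a.png",cv2.resize(np.hstack([a,b])[:,:,::-1],(800,300)))
cv2.imwrite("pics/top.png",b[:,:,::-1]);cv2.imwrite("pics/scene.png",a[:,:,::-1])
E
```

```text
pics
{'t': 0.0, 'q': [1.2, 0.478, 0.022, 1.556, -0.012, 1.109, -0.083], 'joint_vel': [0.001, 0.001, -0.001, -0.001, 0.001, -0.001, -0.001], 'joint_torque': [-0.0, -59.646, 1.607, -28.119, 0.012, 0.009, -0.0], 'eef_pos': [0.175, -0.651, 0.249], 'tool_rot': [-0.092, -0.701, -0.093, 0.701], 'contact_force': [-0.083, -0.762, -0.144], 'torque': [0.06, 0.02, -0.023], 'gripper_width': 0.997}
scene {'intrinsics': array([[358.23910224,   0.        , 247.31960251],
       [  0.        , 358.23910224, 194.54616496],
       [  0.        ,   0.        ,   1.        ]]), 'xyz': array([ 0.80212026, -0.33820367,  0.76446923]), 'attitude': array([-0.24651149,  0.89693946,  0.35352523, -0.09875025])}
top {'intrinsics': array([[496.00701673,   0.        , 260.09075406],
       [  0.        , 496.00701673, 190.4241475 ],
       [  0.        ,   0.        ,   1.        ]]), 'xyz': array([ 0.32246033, -0.03884732,  1.0530981 ]), 'attitude': array([-0.07685814,  0.70761955, -0.69862009,  0.07278298])}
wrist {'intrinsics': array([[309.41420383,   0.        , 256.66843017],
       [  0.        , 309.41420383, 194.83428285],
       [  0.        ,   0.        ,   1.        ]]), 'T_tool_cam': array([[ 7.88597977e-05, -2.98527276e-01,  9.54401100e-01,
        -1.22828920e-01],
       [ 9.99999427e-01, -9.95355532e-04, -3.93964894e-04,
        -2.26774671e-04],
       [ 1.06757768e-03,  9.54400584e-01,  2.98527027e-01,
        -7.60816462e-02],
       [ 0.00000000e+00,  0.00000000e+00,  0.00000000e+00,
         1.00000000e+00]])}
```

View pics/top.png

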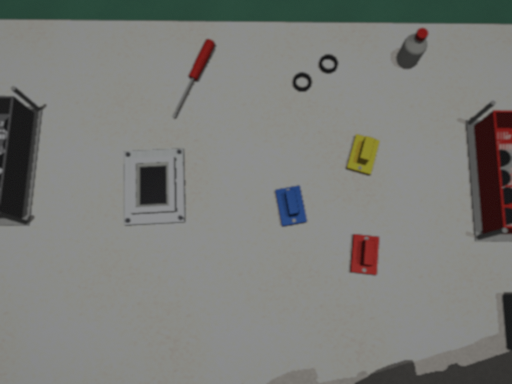

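View pics/scene.png

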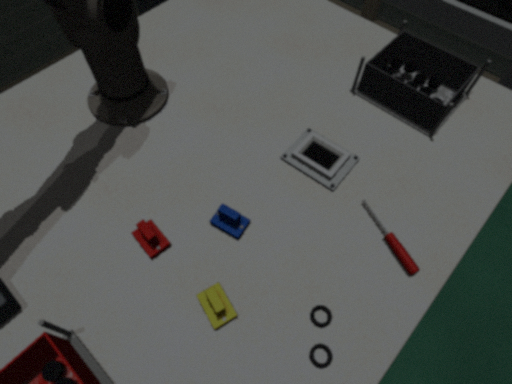

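```bash
cat > h.py <<'E'
from station import status, eyes, bot
import cv2, numpy as np
from scipy.optimize import minimize
from scipy.spatial.transform import Rotation as R
def rot(q): return R.from_quat(q,scalar_first=True).as_matrix()
def cam(n,o=None):
    c=eyes.calibration(n); K=c["intrinsics"]
    if n!="wrist": return K,rot(c["attitude"]),np.array(c["xyz"])
    T=c["T_tool_cam"]; Rt=rot(o["tool_rot"]); return K,Rt@T[:3,:3],Rt@T[:3,3]+o["eef_pos"]
def proj(P,c):
    K,Rm,t=c; p=(np.asarray(P)-t)@Rm@K.T; return p[:,:2]/p[:,2:]
def back(uv,z,c):
    K,Rm,t=c; d=Rm@np.linalg.inv(K)@[uv[0],uv[1],1]; return t+d*(z-t[2])/d[2]
def box(l,w,z0,z1): return np.array([[x,y,z] for x in(-l/2,l/2) for y in(-w/2,w/2) for z in(z0,z1)])
BLOCK=[box(.08,.054,0,.018),box(.05,.02,.018,.062)]
def sil(p,parts,c,z=0):
    m=np.zeros((384*4,512*4),np.uint8)
    Rz=R.from_euler('z',p[2]).as_matrix()
    for b in parts:
        uv=proj(b@Rz.T+[p[0],p[1],z],c)*4
        cv2.fillConvexPoly(m,cv2.convexHull(np.round(uv).astype(np.int32)),1)
    return cv2.resize(m.astype(np.float32),(512,384),interpolation=cv2.INTER_AREA)
def fit(p0,parts,obs,z=0):
    def cost(p): return sum(np.abs(sil(p,parts,c,z)-m).sum()/m.sum() for m,c in obs)
    best=None
    for dy in(-.6,-.3,0,.3,.6):
        s=np.array([p0[0],p0[1],p0[2]+dy])
        r=minimize(cost,s,method='Nelder-Mead',options=dict(initial_simplex=s+np.vstack([np.zeros(3),np.diag([.01,.01,.15])]),xatol=2e-4,fatol=1e-4))
        if best is None or r.fun<best.fun: best=r
    return best
def colour(img,name):
    h=cv2.cvtColor(img,cv2.COLOR_RGB2HSV)
    lo,hi={'blue':((100,120,30),(130,255,255)),'red':((0,150,60),(8,255,255)),'yellow':((22,120,60),(38,255,255))}[name]
    return cv2.inRange(h,lo,hi)
def biggest(m):
    n,l,s,_=cv2.connectedComponentsWithStats((m>0).astype(np.uint8)); i=1+s[1:,4].argmax(); return (l==i).astype(np.float32)
E
python3 - <<'E'
from h import *
im={n:cv2.imread(f"pics/{n}.png")[:,:,::-1].copy() for n in("top","scene")}
ct,cs=cam("top"),cam("scene")
for n,uv in(("blue",(291,206)),("red",(366,254)),("yellow",(363,155))):
    obs=[(biggest(colour(im[k],n)) if n!="red" else None,c) for k,c in(("top",ct),("scene",cs))]
    p=back(uv,.02,ct)
    if n!="red":
        r=fit([p[0],p[1],0],BLOCK,obs); print(n,r.x,r.fun,[int(m.sum()) for m,_ in obs])
    else: print(n,p)
for k,c,(u,v) in(("top",ct,(154,185)),("scene",cs,(321,154))):
    g=im[k].max(2); m=np.zeros_like(g); m[v-25:v+25,u-25:u+25]=g[v-25:v+25,u-25:u+25]<70
    m=biggest(m); cn=cv2.findContours(m.astype(np.uint8),0,2)[0][0]; rr=cv2.minAreaRect(cn.reshape(-1,2))
    print(k,rr,back(rr[0],.012,c)); b=cv2.boxPoints(rr); print([back(q,.012,c)[:2].round(4).tolist() for q in b])
E
```

```text
blue [ 0.51482727 -0.09510921  0.18282835] 0.6970372796058655 [822, 594]
red [ 0.41280575 -0.25252412  0.02      ]
yellow [ 0.63098009 -0.2521304  -0.27485139] 0.4617987871170044 [825, 902]
top ((152.5, 185.0), (38.0, 25.0), 90.0) [0.5556185  0.20060936 0.012     ]
[[0.5976, 0.2303], [0.5982, 0.1759], [0.5144, 0.1714], [0.5137, 0.2249]]
scene ((320.4775390625, 154.23594665527344), (34.76792907714844, 18.97396469116211), 32.0053825378418) [0.5505203  0.20843098 0.012     ]
[[0.5102, 0.1762], [0.496, 0.2372], [0.5906, 0.2405], [0.6018, 0.1814]]
```

```bash
cat >> h.py <<'E'
def down(yaw,s=1):
    "tool x down, tool z along s*(cos yaw, sin yaw)"
    z=s*np.array([np.cos(yaw),np.sin(yaw),0]); x=np.array([0,0,-1.]); return np.column_stack([x,np.cross(z,x),z])
def plan(p1,R1,n=None,vmax=3.8):
    o=status.get_obs(); p0=o["eef_pos"]; R0=rot(o["tool_rot"]); rv=R.from_matrix(R0.T@R1).as_rotvec()
    n=n or int(max(np.ceil(np.linalg.norm(p1-p0)*100/vmax),np.ceil(np.linalg.norm(rv)/.11),1))
    print("n",n,"p0",p0.round(4),"rv",rv.round(3))
    T=[];P=p0;
    for i in range(n):
        Ri=R0@R.from_rotvec(rv*i/n).as_matrix(); T.append((Ri.T@((p1-p0)/n)*100).round(2).tolist())
    print("travel",T); print("turn",(rv/n).round(3).tolist())
E
python3 - <<'E'
from h import *
o=status.get_obs(); print(rot(o["tool_rot"]).round(2))
for s in(1,-1): plan(np.array([.515,-.095,.23]),down(.183,s))
E
```

```text
[[-0.    0.26 -0.97]
 [ 0.   -0.97 -0.26]
 [-1.   -0.    0.  ]]
n 28 p0 [ 0.1752 -0.6513  0.2494] rv [-3.062e+00 -3.000e-03  0.000e+00]
travel [[0.07, -1.6, -1.69], [0.07, -1.41, -1.85], [0.07, -1.2, -2.0], [0.07, -0.97, -2.11], [0.07, -0.74, -2.21], [0.07, -0.49, -2.28], [0.07, -0.24, -2.32], [0.07, 0.01, -2.33], [0.07, 0.27, -2.31], [0.07, 0.52, -2.27], [0.07, 0.76, -2.2], [0.07, 1.0, -2.1], [0.07, 1.22, -1.98], [0.07, 1.43, -1.84], [0.07, 1.62, -1.67], [0.07, 1.8, -1.48], [0.07, 1.95, -1.28], [0.07, 2.07, -1.06], [0.07, 2.18, -0.83], [0.07, 2.25, -0.58], [0.07, 2.3, -0.33], [0.07, 2.33, -0.08], [0.07, 2.32, 0.17], [0.07, 2.29, 0.43], [0.07, 2.23, 0.67], [0.07, 2.14, 0.91], [0.07, 2.03, 1.14], [0.07, 1.89, 1.36]]
turn [-0.109, -0.0, 0.0]
n 18 p0 [ 0.1752 -0.6513  0.2494] rv [0.08  0.    0.002]
travel [[0.11, -2.49, -2.63], [0.11, -2.51, -2.61], [0.11, -2.52, -2.6], [0.11, -2.53, -2.59], [0.11, -2.54, -2.58], [0.11, -2.55, -2.57], [0.11, -2.56, -2.56], [0.11, -2.57, -2.55], [0.11, -2.59, -2.54], [0.11, -2.6, -2.52], [0.11, -2.61, -2.51], [0.11, -2.62, -2.5], [0.11, -2.63, -2.49], [0.11, -2.64, -2.48], [0.11, -2.65, -2.47], [0.11, -2.66, -2.45], [0.11, -2.67, -2.44], [0.11, -2.68, -2.43]]
turn [0.004, 0.0, 0.0]
```

Request:
{"method": "apply_moves", "body": {
  "travel": [
    [0.1, -2.5, -2.6],
    [0.1, -2.5, -2.6],
    [0.1, -2.5, -2.6],
    [0.1, -2.5, -2.6],
    [0.1, -2.5, -2.6],
    [0.1, -2.6, -2.6],
    [0.1, -2.6, -2.5],
    [0.1, -2.6, -2.5]
  ],
  "turn": [
    [0.004, 0, 0],
    [0.004, 0, 0],
    [0.004, 0, 0],
    [0.004, 0, 0],
    [0.004, 0, 0],
    [0.004, 0, 0],
    [0.004, 0, 0],
    [0.004, 0, 0]
  ],
  "grip": [0, 0, 0, 0, 0, 0, 0, 0]
}}

```text
t: 0.77
eef_pos: [0.3222, -0.4006, 0.2362]
tool_rot: [-0.074, -0.7, -0.076, 0.706]
contact_force: [0.8, -0.8, -0.7]
gripper_width: 0.999
```

Request:
{"method": "apply_moves", "body": {
  "travel": [
    [0.1, -2.6, -2.5],
    [0.1, -2.6, -2.5],
    [0.1, -2.6, -2.5],
    [0.1, -2.6, -2.5],
    [0.1, -2.6, -2.5],
    [0.1, -2.6, -2.5],
    [0.1, -2.6, -2.5],
    [0.1, -2.6, -2.5]
  ],
  "turn": [
    [0.004, 0, 0],
    [0.004, 0, 0],
    [0.004, 0, 0],
    [0.004, 0, 0],
    [0.004, 0, 0],
    [0.004, 0, 0],
    [0.004, 0, 0],
    [0.004, 0, 0]
  ],
  "grip": [0, 0, 0, 0, 0, 0, 0, 0]
}}

```text
t: 1.43
eef_pos: [0.48, -0.1431, 0.2258]
tool_rot: [-0.062, -0.7, -0.064, 0.708]
contact_force: [1.4, -1.2, -0.2]
gripper_width: 0.999
```

```bash
python3 - <<'E'
from h import *
plan(np.array([.515,-.095,.22]),down(.183,-1))
E
```

```text
n 2 p0 [ 0.48   -0.1431  0.2258] rv [-0.005  0.01   0.004]
travel [[0.27, -2.06, -2.15], [0.28, -2.05, -2.15]]
turn [-0.003, 0.005, 0.002]
```

Request:
{"method": "apply_moves", "body": {
  "travel": [
    [0.3, -1.9, -2.0],
    [0.3, -1.9, -2.0],
    [0, 0, 0]
  ],
  "turn": [
    [-0.003, 0.005, 0.002],
    [-0.003, 0.005, 0.002],
    [0, 0, 0]
  ],
  "grip": [0, 0, 0]
}}

```text
t: 1.68
eef_pos: [0.517, -0.0873, 0.2192]
tool_rot: [0.067, 0.705, 0.07, -0.703]
contact_force: [0.6, 0.2, 0.3]
gripper_width: 1.0
```

```bash
cat > look.py <<'E'
from h import *
import sys
n=sys.argv[1]
o=status.get_obs(); im=eyes.read_camera("wrist"); c=cam("wrist",o)
np.savez("look.npz",im=im,p=o["eef_pos"],q=o["tool_rot"])
m=eyes.masks_of("blue_grip","wrist"); print([(x["score"],x["rect"]) for x in m][:3], "tcp",o["eef_pos"].round(4))
cm=biggest(colour(im,"blue")); print("colour area",cm.sum(), "mask",m and m[0]["region"].sum())
p=np.array([.515,-.095,.183])
for k in("colour","net"):
    mm=cm if k=="colour" else (m[0]["region"].astype(np.float32) if m else None)
    if mm is None: continue
    r=fit(p,BLOCK,[(mm,c)]); print(k,r.x.round(4),round(r.fun,3))
    cs=cv2.findContours((sil(r.x,BLOCK,c)>.5).astype(np.uint8),0,2)[0]
    if k=="colour": v=cv2.drawContours(im.copy(),cs,-1,(0,255,0),1)
cv2.imwrite(f"pics/{n}.png",v[:,:,::-1])
E
python3 look.py w1
```

```text
[(0.82, [234.5, 139.1, 290.8, 214.1])] tcp [ 0.517  -0.0873  0.2192]
colour area 3511.0 mask 3690
colour [ 0.5124 -0.0946  0.1906] 0.074
net [ 0.5132 -0.0944  0.1963] 0.029
```

View pics/w1.png

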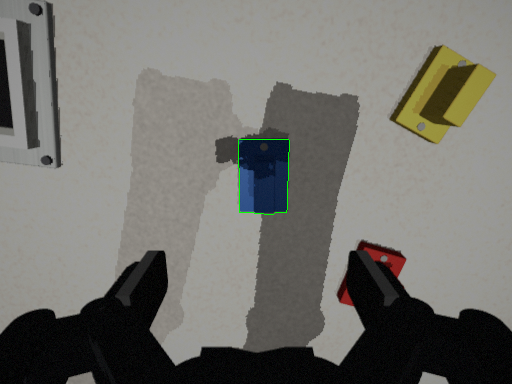

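```bash
python3 - <<'E'
from h import *
plan(np.array([.513,-.0945,.043]),down(.194,-1),n=6)
E
```

```text
n 6 p0 [ 0.5145 -0.0922  0.219 ] rv [-0.004  0.001  0.001]
travel [[2.93, 0.04, 0.03], [2.93, 0.04, 0.03], [2.93, 0.04, 0.03], [2.93, 0.04, 0.03], [2.93, 0.03, 0.03], [2.93, 0.03, 0.03]]
turn [-0.001, 0.0, 0.0]
```

```bash
python3 look.py w2; python3 - <<'E'
from h import *
plan(np.array([.513,-.0945,.043]),down(.194,-1),n=6)
E
```

```text
[(0.86, [231.2, 133.9, 282.9, 208.7])] tcp [ 0.5145 -0.0922  0.219 ]
colour area 3564.0 mask 3666
colour [ 0.5127 -0.0947  0.1904] 0.066
net [ 0.5138 -0.0943  0.1984] 0.039
n 6 p0 [ 0.5137 -0.0947  0.2192] rv [-0.009  0.001  0.   ]
travel [[2.94, -0.01, 0.01], [2.94, -0.01, 0.01], [2.94, -0.01, 0.01], [2.94, -0.01, 0.01], [2.94, -0.01, 0.01], [2.94, -0.01, 0.01]]
turn [-0.001, 0.0, 0.0]
```

Block located consistently (0.513, -0.0945, yaw 0.19); the picture shows it centred at pixel (263,176). Descend straight, then grip.

Request:
{"method": "apply_moves", "body": {
  "travel": [
    [3.3, 0, 0],
    [3.3, 0, 0],
    [3.2, 0, 0],
    [3.2, 0, 0],
    [2.5, 0, 0],
    [1.5, 0, 0],
    [0, 0, 0]
  ],
  "turn": [
    [-0.002, 0, 0],
    [-0.002, 0, 0],
    [0, 0, 0],
    [0, 0, 0],
    [0, 0, 0],
    [0, 0, 0],
    [0, 0, 0]
  ],
  "grip": [0, 0, 0, 0, 0, 0, 0]
}}

```text
t: 2.47
eef_pos: [0.5124, -0.1097, 0.0465]
tool_rot: [0.063, 0.706, 0.057, -0.703]
contact_force: [-0.3, 0.2, 0.2]
gripper_width: 1.004
```

```bash
python3 - <<'E'
from h import *
plan(np.array([.513,-.0945,.042]),down(.194,-1),n=1)
E
```

```text
n 1 p0 [ 0.5124 -0.1097  0.0465] rv [-0.025 -0.004 -0.009]
travel [[0.44, -1.49, -0.31]]
turn [-0.025, -0.004, -0.009]
```

Request:
{"method": "apply_moves", "body": {
  "travel": [
    [0.3, -1.4, -0.3],
    [0, 0, 0],
    [0, 0, 0]
  ],
  "turn": [
    [-0.025, -0.004, -0.009],
    [0, 0, 0],
    [0, 0, 0]
  ],
  "grip": [0, 0, 0]
}}

```text
t: 2.72
eef_pos: [0.5123, -0.0976, 0.0444]
tool_rot: [-0.068, -0.704, -0.067, 0.704]
contact_force: [0.6, 0.9, 0.3]
gripper_width: 1.001
```

```bash
python3 - <<'E'
from h import *
plan(np.array([.513,-.0945,.042]),down(.194,-1),n=1)
E
```

```text
n 1 p0 [ 0.5123 -0.0976  0.0444] rv [-0.003  0.001 -0.   ]
travel [[0.24, -0.29, -0.13]]
turn [-0.003, 0.001, -0.0]
```

Request:
{"method": "apply_moves", "body": {
  "travel": [
    [0.2, -0.3, -0.1],
    [0, 0, 0],
    [0, 0, 0],
    [0, 0, 0],
    [0, 0, 0],
    [0, 0, 0],
    [0, 0, 0],
    [0, 0, 0]
  ],
  "turn": [
    [-0.003, 0, 0],
    [0, 0, 0],
    [0, 0, 0],
    [0, 0, 0],
    [0, 0, 0],
    [0, 0, 0],
    [0, 0, 0],
    [0, 0, 0]
  ],
  "grip": [0, 0, 0.5, 1, 1, 1, 1, 1],
  "newtons": 60
}}

```text
t: 3.38
eef_pos: [0.5162, -0.0944, 0.0471]
tool_rot: [0.07, 0.707, 0.068, -0.701]
contact_force: [-0.1, -0.1, -2.2]
gripper_width: 0.229
```

Request:
{"method": "apply_moves", "body": {
  "travel": [
    [0, 0, 0],
    [0, 0, 0],
    [0, 0, 0],
    [0, 0, 0]
  ],
  "turn": [
    [0, 0, 0],
    [0, 0, 0],
    [0, 0, 0],
    [0, 0, 0]
  ],
  "grip": [1, 1, 1, 1]
}}

```text
t: 3.72
eef_pos: [0.5162, -0.0945, 0.0471]
tool_rot: [0.07, 0.707, 0.068, -0.701]
contact_force: [-0.2, 0.3, 0.6]
gripper_width: 0.223
```

Request:
{"method": "apply_moves", "body": {
  "travel": [
    [-2, 0, 0],
    [-3.5, 0, 0],
    [-3.5, 0, 0],
    [-3.5, 0, 0],
    [-2, 0, 0],
    [0, -2, 0],
    [0, -3, 0],
    [0, -3, 0]
  ],
  "turn": [
    [0, 0, 0],
    [0, 0, 0],
    [0, 0, 0],
    [0, 0, 0],
    [0, 0, 0],
    [0, 0, 0],
    [0, 0, 0],
    [0, 0, 0]
  ],
  "grip": [1, 1, 1, 1, 1, 1, 1, 1]
}}

```text
t: 4.38
eef_pos: [0.496, -0.0214, 0.1946]
tool_rot: [-0.065, -0.703, -0.063, 0.705]
contact_force: [0.8, 0.7, -2.5]
gripper_width: 0.226
```

Request:
{"method": "apply_moves", "body": {
  "travel": [
    [0, -3, 0],
    [0, -3, 0],
    [0, -2, 0],
    [0, 0, 0],
    [0, 0, 0],
    [0, 0, 0]
  ],
  "turn": [
    [0, 0, 0],
    [0, 0, 0],
    [0, 0, 0],
    [0, 0, 0],
    [0, 0, 0],
    [0, 0, 0]
  ],
  "grip": [1, 1, 1, 1, 1, 1]
}}

```text
t: 4.88
eef_pos: [0.4759, 0.0664, 0.1926]
tool_rot: [-0.068, -0.701, -0.066, 0.706]
contact_force: [1.2, -0.5, -2.8]
gripper_width: 0.224
```

```bash
python3 - <<'E'
from h import *
o=status.get_obs(); im=eyes.read_camera("wrist"); np.savez("look.npz",im=im,p=o["eef_pos"],q=o["tool_rot"])
print(o["eef_pos"],o["tool_rot"],o["gripper_width"],o["contact_force"])
cv2.imwrite("pics/w3.png",im[:,:,::-1])
m=eyes.masks_of("pocket","wrist"); print([(x["score"],x["rect"]) for x in m])
E
```

```text
[0.47593913 0.06640488 0.19256228] [-0.06788735 -0.70136007 -0.06633941  0.70645908] 0.22409097865650748 [ 1.2377659  -0.49385557 -2.75081038]
[(0.97, [57.4, 0.6, 204.7, 160.6])]
```

View pics/w3.png

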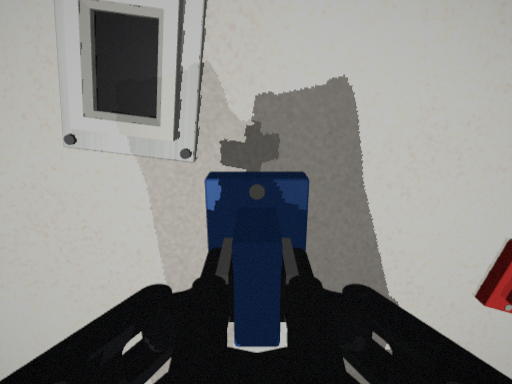

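```bash
cat > pk.py <<'E'
from h import *
def rect(l,w,z): return box(l,w,z,z)
def pocketfit(im,c,p0,win,thr=60):
    g=im.max(2); m=np.zeros_like(g); u0,v0,u1,v1=win; m[v0:v1,u0:u1]=g[v0:v1,u0:u1]<thr
    m=cv2.morphologyEx(biggest(m),cv2.MORPH_CLOSE,np.ones((3,3)))
    def model(p): return np.minimum.reduce([sil(p,[rect(.084,.058,.012)],c),sil(p,[rect(.084,.058,.019)],c),sil(p,[rect(.096,.070,.026)],c)])
    best=None
    for y in(-.15,0,.15):
        s=np.array([p0[0],p0[1],y])
        r=minimize(lambda p:np.abs(model(p)-m).sum()/m.sum(),s,method='Nelder-Mead',options=dict(initial_simplex=s+np.vstack([np.zeros(3),np.diag([.006,.006,.1])]),xatol=1e-4,fatol=1e-4))
        if best is None or r.fun<best.fun: best=r
    return best,model(best.x),m
E
python3 - <<'E'
from pk import *
d=np.load("look.npz"); im=d["im"]; o=dict(eef_pos=d["p"],tool_rot=d["q"]); c=cam("wrist",o)
r,md,m=pocketfit(im,c,(.555,.204),(80,0,175,130)); print("wrist pocket",r.x.round(4),r.fun)
r2,_,_=pocketfit(cv2.imread("pics/top.png"),cam("top"),(.555,.204),(129,160,179,210),80); print("top pocket",r2.x.round(4),r2.fun)
v=cv2.drawContours(im.copy(),cv2.findContours((md>.5).astype(np.uint8),0,2)[0],-1,(0,255,0),1)
# held block in tool frame
K,_,_=c; T=eyes.calibration("wrist")["T_tool_cam"]; ct=(K,T[:3,:3],T[:3,3])
bm=colour(im,"blue").astype(bool); bm[232:]=0; bm=biggest(bm)
def base(p,a=.0471):   # p: tool-z offset, tool-y offset, yaw, pitch -> block pts in tool frame; block x=-tool z, z=-tool x
    B=BLOCK[0]@(R.from_euler('zy',[p[2],p[3]]).as_matrix()).T if len(p)>3 else BLOCK[0]@R.from_euler('z',p[2]).as_matrix().T
    return np.column_stack([a-B[:,2],p[1]-B[:,1]*1,p[0]-B[:,0]])
def s(p,a=.0471):
    q=np.zeros((384*4,512*4),np.uint8); cv2.fillConvexPoly(q,cv2.convexHull(np.round(proj(base(p,a),ct)*4).astype(np.int32)),1)
    q=cv2.resize(q.astype(np.float32),(512,384),interpolation=cv2.INTER_AREA); q[232:]=0; return q
for a in(.044,.0471,.050):
    s0=np.array([.003,0,0]); rr=minimize(lambda p:np.abs(s(p,a)-bm).sum()/bm.sum(),s0,method='Nelder-Mead',options=dict(initial_simplex=s0+np.vstack([np.zeros(3),np.diag([.005,.005,.05])]),xatol=1e-4,fatol=1e-4))
    print("a",a,rr.x.round(4),round(rr.fun,4))
    if a==.0471: v=cv2.drawContours(v,cv2.findContours((s(rr.x)>.5).astype(np.uint8),0,2)[0],-1,(0,255,0),1)
cv2.imwrite("pics/w3o.png",v[:250,:,::-1])
E
```

```text
wrist pocket [0.554  0.2009 0.0647] 0.01397427637130022
top pocket [0.5548 0.1986 0.0677] 0.0287212785333395
a 0.044 [ 0.0029 -0.0001  0.0024] 0.0913
a 0.0471 [0.0039 0.0004 0.0139] 0.0694
a 0.05 [0.0045 0.0002 0.0088] 0.0513
```

View pics/w3o.png

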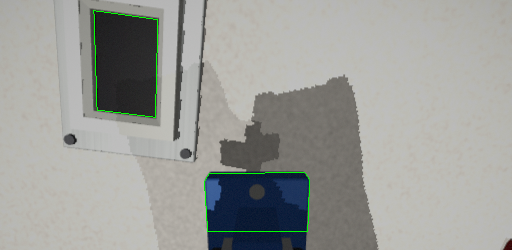

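```bash
cat > b.py <<'E'
from h import *
import sys
P=np.array([.554,.2005,.012]); PSI=.065; GT=np.array([.0071,0,.0039])
M=np.column_stack([[0,0,-1],[0,-1,0],[-1,0,0]]).astype(float)
def target(xc,zc,deg):
    Rb=R.from_euler('zy',[PSI,0]).as_matrix()@R.from_euler('y',np.radians(deg)).as_matrix()
    Rz=R.from_euler('z',PSI).as_matrix()
    Ry=R.from_euler('y',np.radians(deg)).as_matrix()
    G=P+Rz@(np.array([xc,0,zc])-Ry@[.04,0,-.04])
    Rt=Rb@M; return G-Rt@GT,Rt
def state():
    o=status.get_obs(); Rt=rot(o["tool_rot"]); G=o["eef_pos"]+Rt@GT; Rz=R.from_euler('z',PSI).as_matrix()
    g=Rz.T@(G-P); Rb=Rz.T@Rt@M.T
    print("t",round(o["t"],2),"G mm",(g*1e3).round(1),"pitch/roll/yaw deg",np.degrees(R.from_matrix(Rb).as_euler('zyx'))[[1,2,0]].round(1),"corner",((g+Rb@[.04,0,-.04])*1e3).round(1),"F",o["contact_force"].round(1),"w",round(o["gripper_width"],3))
if __name__=="__main__":
    state(); a=sys.argv[1:]
    if a: plan(*target(float(a[0])/1e3,float(a[1])/1e3,float(a[2])),n=int(a[3]) if len(a)>3 else None)
E
python3 b.py 38.5 50 15 8
```

```text
t 4.98 G mm [ -90.3 -130.3  173.5] pitch/roll/yaw deg [ 0.4 -0.2  7. ] corner [ -50.9 -125.5  133.2] F [-0.1 -0.5 -1.8] w 0.228
n 8 p0 [0.4762 0.0653 0.1926] rv [ 0.122 -0.254 -0.018]
travel [[0.93, -1.46, -1.47], [0.89, -1.48, -1.48], [0.85, -1.5, -1.49], [0.8, -1.52, -1.49], [0.76, -1.54, -1.49], [0.71, -1.56, -1.49], [0.67, -1.58, -1.49], [0.63, -1.6, -1.48]]
turn [0.015, -0.032, -0.002]
```

Request:
{"method": "apply_moves", "body": {
  "travel": [
    [0.9, -1.5, -1.5],
    [0.9, -1.5, -1.5],
    [0.8, -1.5, -1.5],
    [0.8, -1.5, -1.5],
    [0.8, -1.5, -1.5],
    [0.7, -1.5, -1.5],
    [0.6, -1.5, -1.4],
    [0, 0, 0]
  ],
  "turn": [
    [0.015, -0.032, -0.002],
    [0.015, -0.032, -0.002],
    [0.015, -0.032, -0.002],
    [0.015, -0.032, -0.002],
    [0.015, -0.032, -0.002],
    [0.015, -0.032, -0.002],
    [0.015, -0.032, -0.002],
    [0, 0, 0]
  ],
  "grip": [1, 1, 1, 1, 1, 1, 1, 1]
}}

```text
t: 5.65
eef_pos: [0.5663, 0.1719, 0.1212]
tool_rot: [-0.024, -0.617, -0.013, 0.787]
contact_force: [0.3, 1.1, -2.9]
gripper_width: 0.223
```

Request:
{"method": "apply_moves", "body": {
  "travel": [
    [0, 0, 0],
    [0, 0, 0],
    [0, 0, 0]
  ],
  "turn": [
    [0, 0, 0],
    [0, 0, 0],
    [0, 0, 0]
  ],
  "grip": [1, 1, 1]
}}

```text
t: 5.9
eef_pos: [0.5672, 0.1682, 0.1191]
tool_rot: [-0.023, -0.616, -0.011, 0.787]
contact_force: [0.4, -0.7, -3.0]
gripper_width: 0.229
```

```bash
python3 b.py 38.5 40 15 2
```

```text
t 5.9 G mm [  5.6 -33.  101.2] pitch/roll/yaw deg [13.9 -0.5 -0.9] corner [ 34.8 -34.1  52.7] F [ 0.4 -0.7 -3. ] w 0.229
n 2 p0 [0.5672 0.1682 0.1191] rv [-0.018 -0.019 -0.008]
travel [[0.53, -1.66, -0.35], [0.53, -1.66, -0.37]]
turn [-0.009, -0.01, -0.004]
```

Request:
{"method": "apply_moves", "body": {
  "travel": [
    [0.5, -1.7, -0.3],
    [0.5, -1.7, -0.3],
    [0, 0, 0],
    [0, 0, 0],
    [0, 0, 0]
  ],
  "turn": [
    [-0.009, -0.01, -0.004],
    [-0.009, -0.01, -0.004],
    [0, 0, 0],
    [0, 0, 0],
    [0, 0, 0]
  ],
  "grip": [1, 1, 1, 1, 1]
}}

```text
t: 6.32
eef_pos: [0.5687, 0.2011, 0.1089]
tool_rot: [-0.025, -0.609, -0.019, 0.793]
contact_force: [-0.4, -0.6, -3.5]
gripper_width: 0.226
```

```bash
python3 b.py 38.5 30 15 1
```

```text
t 6.32 G mm [ 9.1 -0.3 91. ] pitch/roll/yaw deg [15.  -0.  -0.1] corner [37.5 -0.4 42. ] F [-0.4 -0.6 -3.5] w 0.226
n 1 p0 [0.5687 0.2011 0.1089] rv [-0.002 -0.001 -0.   ]
travel [[1.13, -0.03, -0.41]]
turn [-0.002, -0.001, -0.0]
```

```bash
python3 - <<'E'
from b import *
o=status.get_obs(); im=eyes.read_camera("wrist"); c=cam("wrist",o)
Rt=rot(o["tool_rot"]); G=o["eef_pos"]+Rt@GT; Rb=Rt@M.T
v=cv2.resize(im,None,fx=1.5,fy=1.5,interpolation=cv2.INTER_CUBIC)
def line(Pw,col): cv2.polylines(v,[np.round(proj(Pw,c)*24).astype(np.int32)],True,col,1,cv2.LINE_AA,4)
B=np.array([[.04,-.027,-.04],[.04,.027,-.04],[.04,.027,-.022],[.04,-.027,-.022]]); line(B@Rb.T+G,(255,255,0))
Rz=R.from_euler('z',PSI).as_matrix()
for l,w,z in((.084,.058,0),(.096,.07,.014),(.164,.13,0)): line(np.array([[l/2,w/2,z],[l/2,-w/2,z],[-l/2,-w/2,z],[-l/2,w/2,z]])@Rz.T+P,(0,255,0))
cv2.imwrite("pics/w4.png",v[:,:,::-1])
E
```

```text
(no output)
```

View pics/w4.png

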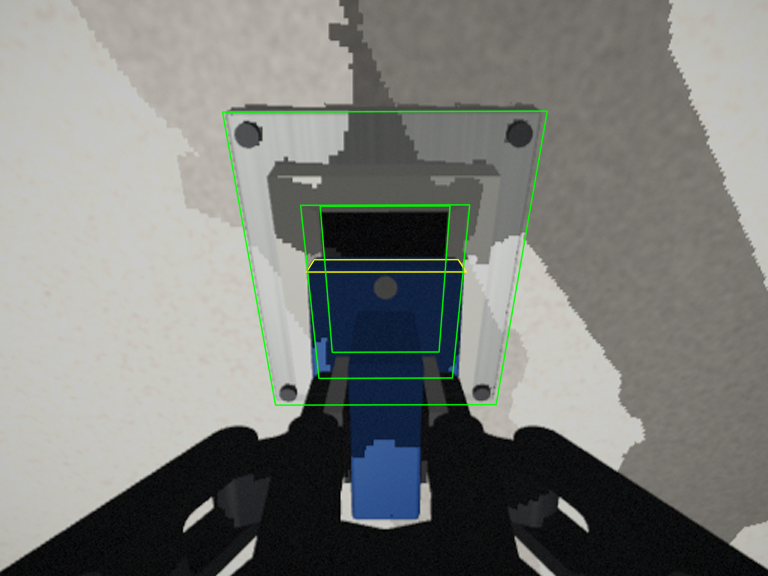

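Overlay agrees: block end at row ~262 and pocket floor/plate outlines match (far floor edge hidden ~2 mm by its wall). Lower in.

Request:
{"method": "apply_moves", "body": {
  "travel": [
    [0.9, 0, -0.3],
    [1.0, 0, -0.3],
    [0.8, 0, -0.25],
    [0, 0, 0],
    [0, 0, 0],
    [0, 0, 0]
  ],
  "turn": [
    [0, 0, 0],
    [0, 0, 0],
    [0, 0, 0],
    [0, 0, 0],
    [0, 0, 0],
    [0, 0, 0]
  ],
  "grip": [1, 1, 1, 1, 1, 1]
}}

```text
t: 6.87
eef_pos: [0.57, 0.1984, 0.0771]
tool_rot: [-0.025, -0.609, -0.017, 0.793]
contact_force: [-0.4, -0.4, -2.1]
gripper_width: 0.227
```

```bash
python3 b.py 38.5 4 15 2
```

```text
t 6.87 G mm [10.2 -3.1 59.3] pitch/roll/yaw deg [15.  -0.1 -0.2] corner [38.5 -3.4 10.3] F [-0.4 -0.4 -2.1] w 0.227
n 2 p0 [0.57   0.1984 0.0771] rv [-0.005 -0.    -0.002]
travel [[0.3, -0.16, -0.08], [0.3, -0.16, -0.08]]
turn [-0.002, -0.0, -0.001]
```

Request:
{"method": "apply_moves", "body": {
  "travel": [
    [0, -0.35, 0],
    [0.3, 0, -0.08],
    [0.3, 0, -0.08],
    [0, 0, 0],
    [0, 0, 0]
  ],
  "turn": [
    [0, 0, 0],
    [-0.003, 0, -0.001],
    [-0.003, 0, -0.001],
    [0, 0, 0],
    [0, 0, 0]
  ],
  "grip": [1, 1, 1, 1, 1]
}}

```text
t: 7.28
eef_pos: [0.5703, 0.2026, 0.071]
tool_rot: [-0.026, -0.609, -0.021, 0.792]
contact_force: [-0.3, 0.9, -2.9]
gripper_width: 0.226
```

```bash
python3 b.py 38.5 1 15 2
```

```text
t 7.28 G mm [10.8  1.  53.1] pitch/roll/yaw deg [14.9  0.   0.1] corner [39.2  1.2  4.2] F [-0.3  0.9 -2.9] w 0.226
n 2 p0 [0.5703 0.2026 0.071 ] rv [ 0.002 -0.002  0.001]
travel [[0.16, 0.05, -0.01], [0.16, 0.05, -0.01]]
turn [0.001, -0.001, 0.0]
```

Request:
{"method": "apply_moves", "body": {
  "travel": [
    [0.16, 0.1, 0],
    [0.16, 0, 0],
    [0.1, 0, 0],
    [0, 0, 0]
  ],
  "turn": [
    [0, 0, 0],
    [0, 0, 0],
    [0, 0, 0],
    [0, 0, 0]
  ],
  "grip": [1, 1, 1, 1]
}}

```text
t: 7.62
eef_pos: [0.5697, 0.2017, 0.0674]
tool_rot: [-0.026, -0.609, -0.021, 0.792]
contact_force: [0.5, -0.2, -2.0]
gripper_width: 0.223
```

```bash
python3 b.py 39 0.5 8 3;python3 b.py 39.5 0.5 1 6
```

```text
t 7.62 G mm [10.1  0.2 49.5] pitch/roll/yaw deg [14.8  0.1  0.1] corner [38.5  0.3  0.6] F [ 0.5 -0.2 -2. ] w 0.223
n 3 p0 [0.5697 0.2017 0.0674] rv [0.002 0.119 0.001]
travel [[0.15, 0.0, 0.16], [0.15, 0.0, 0.17], [0.14, 0.0, 0.17]]
turn [0.001, 0.04, 0.0]
t 7.62 G mm [10.1  0.2 49.5] pitch/roll/yaw deg [14.8  0.1  0.1] corner [38.5  0.3  0.6] F [ 0.5 -0.2 -2. ] w 0.223
n 6 p0 [0.5697 0.2017 0.0674] rv [0.002 0.242 0.001]
travel [[0.16, 0.0, 0.15], [0.16, 0.0, 0.16], [0.15, 0.0, 0.17], [0.14, 0.0, 0.17], [0.14, 0.0, 0.18], [0.13, 0.0, 0.18]]
turn [0.0, 0.04, 0.0]
```

Request:
{"method": "apply_moves", "body": {
  "travel": [
    [0.15, 0, 0.16],
    [0.15, 0, 0.17],
    [0.14, 0, 0.17],
    [0, 0, 0],
    [0, 0, 0]
  ],
  "turn": [
    [0, 0.04, 0],
    [0, 0.04, 0],
    [0, 0.04, 0],
    [0, 0, 0],
    [0, 0, 0]
  ],
  "grip": [1, 1, 1, 1, 1]
}}

```text
t: 8.03
eef_pos: [0.5626, 0.2012, 0.0645]
tool_rot: [-0.025, -0.656, -0.022, 0.754]
contact_force: [0.8, 0.1, -3.8]
gripper_width: 0.225
```

```bash
python3 b.py 39.5 0.5 3 3
```

```text
t 8.03 G mm [ 3.7  0.1 46. ] pitch/roll/yaw deg [7.9 0.1 0.1] corner [37.9  0.2  0.9] F [ 0.8  0.1 -3.8] w 0.225
n 3 p0 [0.5626 0.2012 0.0645] rv [0.002 0.086 0.001]
travel [[0.11, 0.0, 0.07], [0.11, 0.0, 0.08], [0.11, 0.0, 0.08]]
turn [0.001, 0.029, 0.0]
```

Request:
{"method": "apply_moves", "body": {
  "travel": [
    [0.11, 0, 0.07],
    [0.11, 0, 0.07],
    [0.11, 0, 0.07],
    [0, 0, 0],
    [0, 0, 0]
  ],
  "turn": [
    [0, 0.029, 0],
    [0, 0.029, 0],
    [0, 0.029, 0],
    [0, 0, 0],
    [0, 0, 0]
  ],
  "grip": [1, 1, 1, 1, 1]
}}

```text
t: 8.45
eef_pos: [0.5609, 0.2009, 0.0615]
tool_rot: [-0.023, -0.687, -0.023, 0.726]
contact_force: [0.1, -0.7, -2.5]
gripper_width: 0.229
```

```bash
python3 b.py 40 0 0 3
```

```text
t 8.45 G mm [ 2.6 -0.1 42.6] pitch/roll/yaw deg [3.1 0.  0. ] corner [40.4 -0.   0.5] F [ 0.1 -0.7 -2.5] w 0.229
n 3 p0 [0.5609 0.2009 0.0615] rv [0.    0.054 0.001]
travel [[0.09, -0.0, 0.1], [0.08, -0.0, 0.1], [0.08, -0.0, 0.1]]
turn [0.0, 0.018, 0.0]
```

Request:
{"method": "apply_moves", "body": {
  "travel": [
    [0.1, 0, 0.1],
    [0.1, 0, 0.1],
    [0.1, 0, 0.1],
    [0, 0, 0],
    [0, 0, 0]
  ],
  "turn": [
    [0, 0.018, 0],
    [0, 0.018, 0],
    [0, 0.018, 0],
    [0, 0, 0],
    [0, 0, 0]
  ],
  "grip": [1, 1, 1, 1, 1]
}}

```text
t: 8.87
eef_pos: [0.5588, 0.2009, 0.0595]
tool_rot: [0.022, 0.707, 0.023, -0.706]
contact_force: [-0.0, -0.5, -2.4]
gripper_width: 0.223
```

```bash
python3 b.py 40 -2 0 2
```

```text
t 8.87 G mm [ 0.9  0.1 40.4] pitch/roll/yaw deg [-0.1  0.  -0.1] corner [41.   0.   0.5] F [-0.  -0.5 -2.4] w 0.223
n 2 p0 [0.5588 0.2009 0.0595] rv [-0.001 -0.002  0.001]
travel [[0.12, 0.0, 0.05], [0.12, 0.0, 0.05]]
turn [-0.001, -0.001, 0.0]
```

Request:
{"method": "apply_moves", "body": {
  "travel": [
    [0.12, 0, 0.05],
    [0.12, 0, 0.03],
    [0, 0, 0]
  ],
  "turn": [
    [0, 0, 0],
    [0, 0, 0],
    [0, 0, 0]
  ],
  "grip": [1, 1, 1]
}}

```text
t: 9.12
eef_pos: [0.5588, 0.2009, 0.0595]
tool_rot: [0.022, 0.707, 0.022, -0.706]
contact_force: [-1.1, -0.6, -3.7]
gripper_width: 0.223
```

```bash
python3 b.py
```

```text
t 9.12 G mm [ 0.9  0.1 40.4] pitch/roll/yaw deg [-0.1 -0.  -0.1] corner [41.   0.   0.5] F [-1.1 -0.6 -3.7] w 0.223
```

Request:
{"method": "apply_moves", "body": {
  "travel": [
    [0.3, 0, 0],
    [0.3, 0, 0]
  ],
  "turn": [
    [0, 0, 0],
    [0, 0, 0]
  ],
  "grip": [1, 1]
}}

```text
t: 9.28
eef_pos: [0.5586, 0.2011, 0.0591]
tool_rot: [0.023, 0.707, 0.021, -0.707]
contact_force: [-15.1, -6.8, 37.7]
gripper_width: 0.227
```

```bash
python3 b.py; python3 - <<'E'
from b import *
o=status.get_obs(); im=eyes.read_camera("wrist"); cv2.imwrite("pics/w5.png",im[:,:,::-1])
E
```

```text
t 9.28 G mm [ 0.8  0.3 40. ] pitch/roll/yaw deg [-0.  -0.2 -0.1] corner [40.8  0.1 -0. ] F [-15.1  -6.8  37.7] w 0.227
```

View pics/w5.png

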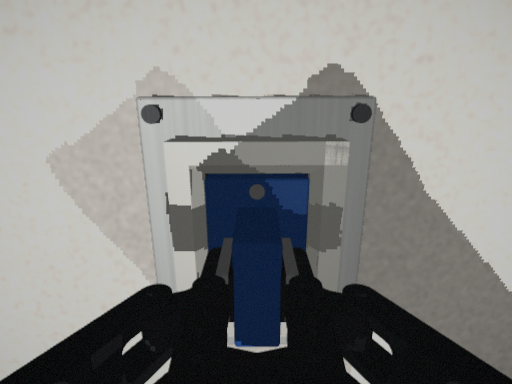

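Request:
{"method": "apply_moves", "body": {
  "travel": [
    [0, 0, 0],
    [0, 0, 0],
    [0, 0, 0],
    [0, 0, 0],
    [0, 0, 0],
    [0, 0, 0],
    [0, 0, 0]
  ],
  "turn": [
    [0, 0, 0],
    [0, 0, 0],
    [0, 0, 0],
    [0, 0, 0],
    [0, 0, 0],
    [0, 0, 0],
    [0, 0, 0]
  ],
  "grip": [1, 1, 0.6, 0.4, 0.2, 0.2, 0.2]
}}

```text
t: 9.92
eef_pos: [0.5612, 0.2016, 0.0597]
tool_rot: [0.022, 0.708, 0.022, -0.705]
contact_force: [-0.1, -0.3, -0.7]
gripper_width: 0.797
```

Request:
{"method": "apply_moves", "body": {
  "travel": [
    [-1, 0, 0],
    [-2, 0, 0],
    [-3, 0, 0],
    [-3, 0, 0],
    [-2, 0, 0],
    [0, 0, 0],
    [0, 0, 0],
    [0, 0, 0]
  ],
  "turn": [
    [0, 0, 0],
    [0, 0, 0],
    [0, 0, 0],
    [0, 0, 0],
    [0, 0, 0],
    [0, 0, 0],
    [0, 0, 0],
    [0, 0, 0]
  ],
  "grip": [0.2, 0.2, 0.2, 0.2, 0.2, 0.2, 0.2, 0.2]
}}

```text
t: 10.58
eef_pos: [0.5607, 0.2018, 0.1771]
tool_rot: [0.022, 0.708, 0.022, -0.706]
contact_force: [-0.1, 0.6, -0.5]
gripper_width: 0.802
```

```bash
python3 - <<'E'
from b import *
o=status.get_obs(); im=eyes.read_camera("wrist"); c=cam("wrist",o); print(o["t"],o["eef_pos"],o["gripper_width"],o["contact_force"])
m=eyes.masks_of("blue_grip","wrist"); mm=m[0]["region"].astype(np.float32) if m else biggest(colour(im,"blue"))
for z in(.012,.016,.020,.024):
    r=fit([.554,.2005,.065],BLOCK,[(mm,c)],z); print(z,r.x.round(4),round(r.fun,3))
v=im.copy()
for q,col in(((.554,.2005,.065),(0,255,0)),): v=cv2.drawContours(v,cv2.findContours((sil(q,BLOCK,c,.012)>.5).astype(np.uint8),0,2)[0],-1,col,1)
s=eyes.read_camera("scene")
cv2.imwrite("pics/w6.png",v[:,:,::-1]); cv2.imwrite("pics/s6.png",cv2.resize(s[80:330,100:433],None,fx=2,fy=2,interpolation=cv2.INTER_CUBIC)[:,:,::-1])
E
```

```text
10.5833 [0.56066281 0.20184548 0.17705859] 0.8017375730853298 [-0.14688675  0.60780075 -0.49232753]
0.012 [0.5552 0.2008 0.0738] 0.041
0.016 [0.556  0.2008 0.0746] 0.067
0.02 [0.5566 0.2005 0.0803] 0.094
0.024 [0.5571 0.2005 0.0775] 0.128
```

View pics/w6.png

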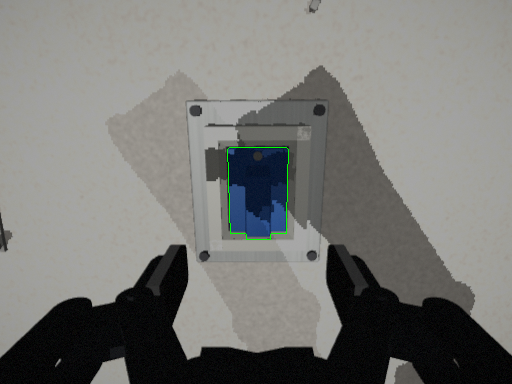

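View pics/s6.png

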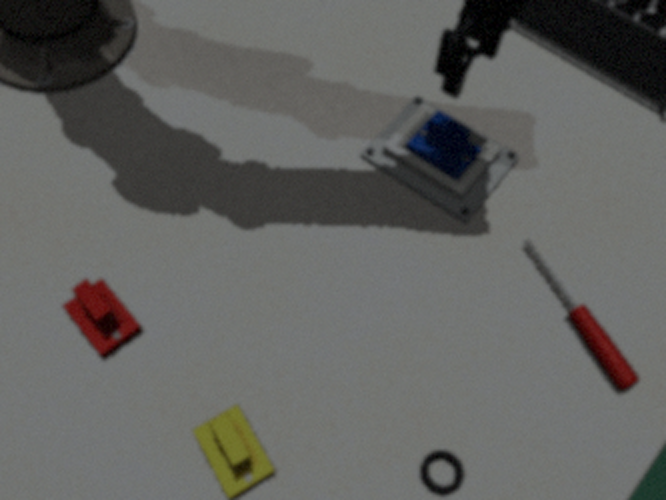

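The block's outline matches the seated model: the best fit is at the floor height, 1.2 mm off centre. The red and yellow blocks are where they were.

```bash
python3 -c "
from station import bot; print(bot.hand_in())"
```

```text
the job is handed in; nothing more can be done
None
```

The blue block is in the pocket, flat and released, and the job is handed in; the hand-in gave no verdict. I gripped it by the rib and put the far short end in first, tilted about 15° with the grip point 49–53 mm above the floor. I then rocked it flat and pressed until the arm felt 38 N with no further movement. After letting go I raised the arm clear, at about 10.6 s on the robot's clock.

**Last checks:**
- **Height:** the final wrist-camera fit was best with the block's underside at floor height (0.012 m). Higher positions fitted steadily worse.
- **Position and angle:** the block is about 1.2 mm from the pocket centre, with its long side within about 0.5° of the pocket's.
- **Red and yellow blocks:** both are upright and look unmoved in the final scene picture, which I judged by eye.

**Differences:**
- **Pocket position:** the wrist and top cameras differed by about 2.4 mm, so I used (0.554, 0.2005), close to the wrist camera's figure.
- **Sideways drift:** the arm drifted up to 15 mm during the first descent and 3 mm while lowering into the pocket. I corrected both before any contact.
- **Grip height:** the grip closed about 7 mm above the rib's middle, and I allowed for that in the placing.

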